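Unhook the yoke mass past the sprung keeper and put it away

TASK

Take the big steel mass off the stand's safety hook: push the sprung keeper open with the mass's own cross pin, gently, lift the pin out past the lip while holding it open, and draw the mass off over the hook's nose; do not touch the stand with the gripper or force the hook. Then put the mass upright into the big empty well of the wooden block, fully down and without dropping it, let go, and leave the small mass, the dish and the beaker where they are.

Things in the scene. Friction and masses are not known exactly. Their poses are not given: they have to be found in the camera images.
- mass_pin (a point): Middle of the big steel mass's cross pin: round, 10 mm thick, along y, at first resting on the hook's arm. It joins two upright flat cheeks (the yoke), 14 mm wide in x, 6 mm thick, 40 mm apart inside, 52 mm over their outsides in y, ending 8 mm above the pin's axis. Grip the cheeks' outsides at pin height from above; the hook stands between them. z up.
- mass_centre (a point): Centre of the same mass, on its axis, 68 mm above its underside, 60 mm below the pin's axis. The mass is one rigid piece of 0.4 to 0.7 kg, 136 mm tall: a plain cylinder 44 mm wide and 45 mm tall with the yoke on top. Yoke and cylinder close a loop round the hook's arm, so off the hook means: pin up 30 to 44 mm, between lip top and the arm's underside catching, then 80 mm or more to -x over the nose.
- stand: Fixed laboratory stand. Origin under its base plate, below the hook's pocket; +x points from the hook's nose along its arm to the upright rod. Base 190 x 110 x 12 mm (x -55 to 135); rod 14 mm thick at x = 115 mm, 213 mm high, a 34 x 44 mm clamp on it holding the hook. Hook and keeper bend beyond 26 N.
- pocket (a point): Nominal middle of the hook's pocket on top of its level arm (12 mm square), 168 mm above the table; axes as the stand's. Nose's inner face at x -23 mm; from its top a lip, 15 to 23 mm above the arm, reaches back to x +19. The clamp was set by hand: hook and keeper together sit up to 16 mm to either side in x of these numbers, which is not measured.
- keeper (a point): Nominal middle of the keeper's face, 23 mm in x and 13 mm up from the pocket, with the same unmeasured shift: a dark upright plate 22 mm wide, its top 24 mm above the arm, hinged 25 mm below the arm's top. Pushed to +x by the pin it yields, 5 N at first, 9 N at its hard stop; it springs back. The pin passes the lip only with the keeper at its stop or within 2.5 mm of it.
- well (a point): Centre of the floor of the big round well, 48 mm wide, 20 mm deep, rim slightly chamfered, in the fixed wooden block of 110 x 170 x 30 mm; z up. It lies 40 mm to +y of the block's middle, 10 mm above the table. With the mass home, its pin is 128 mm above this point.
- small_mass: Bystander: small steel mass with a knob, 30 mm in diameter, 55 mm tall, in the block's small well 80 mm from the big one. Origin under its centre.
- dish: Bystander: glass dish 90 mm wide, 15 mm tall, on the table by the stand's nose side. Origin under its centre.
- beaker: Bystander: glass beaker, 64 mm wide, 85 mm tall, on the far side of the block. Origin under its centre.
Not all that is in view belongs to the job. There is more than one size of the part that bears well; the job needs the middle-sized.

How it is judged (in metres and radians):
On the way, in this order (a step that is already met when the one before it is completed fails the run):
1. the mass is off the hook, its pin more than 65 mm from the pocket (horizontal distance between mass_pin and pocket above 0.065 m), for 0.1 s.
2. the mass is down in the big well (horizontal distance between mass_centre and well below 0.005 m and z of mass_centre in the frame of well below 0.072 m and angle between mass_centre's own z axis and vertical below 0.06 rad), for 0.2 s.
At the end, for the whole second after the job is handed in: The big mass stands in the big well: its axis within 5 mm of the well's, its underside within 4 mm of the well's floor, upright within 0.06 rad, at rest and let go (all of step 2 and linear speed of mass below 0.02 m/s); the robot touches nothing.
It fails at once if the mass presses on the hook, keeper or stand with more than 26 N (forced) (contact force between mass and stand above 26 N).
It fails at once if the gripper's fingers push on the stand, hook or keeper (more than 3 N) (contact force between the fingers and stand above 3 N).
It fails at once if the rest of the arm pushes on the stand (more than 3 N) (contact force between the arm and stand above 3 N).
It fails at once if the mass is dropped or rammed into the block (more than 50 N) (contact force between mass and block above 50 N).
It fails at once if a bystander is moved by more than 15 mm (distance of any of small_mass, dish, beaker from where it was at the start of the episode above 0.015 m).
It also fails if it takes over 67 s, if anything falls off the work surface, if the arm or the gripper's body presses on something with over 40 N, if the wrist force passes 120 N, or if a joint passes its speed limit or range.

ROBOT

A 6-joint arm with a two-finger parallel gripper is mounted at the origin on the work surface. World frame = base frame: x ahead of the robot, y to its left, z up, the work surface at z = 0. Lengths are in mm, angles in rad, forces in N, time in s.
With the tool pointing down it reaches from about 350 to 875 mm from the base axis. Payload 4.2 kg.
Tool frame: the origin (TCP) lies at the very end of the fingers, on their centre line; the grasp point (between the pads) lies 19 mm behind it (pinch_z is the distance from the TCP to the grasp point, in mm); z points along the fingers, y is the line along which they close (so a half turn about z gives the same grasp; the last joint's range is limited). The gripper opens to 85 mm and grips with 20 to 120 N. Pads are 22 mm wide; open, the fingers measure 114 mm over their backs; the gripper's body (76 mm by 85 mm) begins 54 mm behind the grasp point. The pads swing forward as they close: fully open they stand 13 mm farther back than shut.
Start: joints at [0.259, 0.385, 0.008, 0, -1.194, -0.259], TCP at [624.979, 0.025, 231.312] pointing down, gripper open.
Joint ranges: [-3.14, 3.14], [-1.21, 2.06], [-1.07, 1.41], [-3.16, 2.05], [-2.99, -0.16], [-3.1, 3.1]. Speed limits (rad/s): [2.79, 2.79, 3.14, 3.14, 3.14, 3.14].

INTERFACE

Orientations are given as a unit quaternion [x, y, z, w].
In Python, from bench import * gives the robot as it stands.
- The arm moves only by the tool arm_command, never from a script. Its argument "steps" is one flat list of numbers, 4 for each row, row after row: the shift along the tool's x, y, z in m, then the turn about the tool's z in rad. In form: [tx, ty, tz, roll, tx, ty, tz, roll, ...]. A call has 1 to 20 rows; each row shifts and turns the commanded pose from where the row before left it, along the tool's axes as they then stand; what a row does not reach is not made up. A row lasts 1/8 s, in which the tool goes at most 62.5 mm and 10.7 degrees, less where a joint would pass 70% of its speed; a pose out of reach is approached as far as the arm can. A call with a gripper value outside its range is refused whole. "grip" is the finger opening in m, from 0 to 0.0854, set as the call begins (left out, the last holds). The fingers move at their own pace and stop on an object; the grip force is fixed at half the most. Time passes only in rows, so rows that do not move let the fingers close. It gives the time, the measured TCP pose, the force, the opening and the grip force at its end, in the units of the state.
- read_state(): the state, without advancing time (a new reading comes with each control period).
- get_image(name): name is "scene" or "side" or "wrist"; returns the picture (480x640x3 uint8, red, green, blue); there is no depth.
- get_calibration(name): a dict with "camera_matrix" (3x3 intrinsics, pixels), "cam_to_world" (4x4, takes a point from camera to world coordinates). Camera axes: x right, y down, z forward; pixel columns grow to the right and rows downward; lengths in mm; the calibration is good to about 2 mm. A picture is of the moment at which its call begins: read the wrist's pose just before it. get_calibration takes no time and is no camera call; for the wrist camera it gives the pose at the moment of the call.
- job_done(): hands the job in; it is judged then, once.
The state is a dict: "clock": time; "joints": joint angles; "joint_vel": joint speeds; "joint_efforts": joint torques, N m; "position": TCP position; "ee_rot": TCP orientation; "contact_force": force on the tool from outside, world axes, zero at the start; "wrist_torque": the same for the moment, N m; "gripper_width": finger opening in mm; "grasp_force": force on a finger pad.
Only numpy, scipy, OpenCV 4.12 (cv2) and the standard library are available. Lean on these libraries where they do the work, as an engineer would, in place of code of your own. Each camera call takes 0.05 s, during which the arm holds its last target. There are 200 camera calls.

## Working session

There is one attempt and no reset: what is moved stays moved. The work goes in short steps, Python scripts to look and compute and a tool call to move; the robot and the scene stay as the last step left them, time stands still between calls to the robot, and variables do not carry over. Pictures are saved under pics/ and viewed, at most 14 in all, crops included, and the job is handed in when it is done.

Besides the shell and the picture viewer there is one more tool, called after "Call:" as name(argument=value, ...) on one line, values as JSON. arm_command: Moves the arm, as the interface text tells. Its arguments: {"type":"object","properties":{"steps":{"type":"array","items":{"type":"number"}},"grip":{"type":"number"}},"required":["steps"]}

```bash
mkdir -p pics; python3 - <<'E'
from bench import *
import cv2,numpy as np
s=read_state();print(s)
for n in("scene","side","wrist"):
    c=get_calibration(n);print(n,np.round(c["camera_matrix"],1).tolist(),np.round(c["cam_to_world"],3).tolist())
    cv2.imwrite(f"pics/{n}0.png",get_image(n)[:,:,::-1])
E
```

```text
{'clock': 0.0, 'joints': array([ 2.58607335e-01,  3.85566334e-01,  6.60476071e-03, -5.15502405e-04,
       -1.19398880e+00, -2.58613619e-01]), 'joint_vel': array([ 0.00096481, -0.00080429, -0.00046851,  0.00090933, -0.00014588,
       -0.00064357]), 'joint_efforts': array([-9.55001960e-04, -3.92286408e+01,  1.88399577e+01,  4.18616563e+00,
       -4.72148502e-03,  8.27910434e-07]), 'position': array([6.24407800e+02, 2.61726786e-02, 2.30204986e+02]), 'ee_rot': array([-0.70703688,  0.70717581,  0.00074857, -0.00081056]), 'contact_force': array([-0.02576912, -0.53750773,  0.10216572]), 'wrist_torque': array([-0.037125  , -0.00187396,  0.03669891]), 'grasp_force': 0.0, 'gripper_width': 85.4610039126841}
scene [[472.7, 0.0, 324.6], [0.0, 472.7, 245.8], [0.0, 0.0, 1.0]] [[0.005, 0.81, -0.586, 1150.83], [1.0, -0.004, 0.003, -48.176], [-0.0, -0.586, -0.81, 1031.725], [0.0, 0.0, 0.0, 1.0]]
side [[498.5, 0.0, 324.0], [0.0, 498.5, 243.1], [0.0, 0.0, 1.0]] [[0.987, -0.108, 0.122, 356.445], [-0.163, -0.663, 0.731, -722.401], [0.002, -0.741, -0.672, 766.853], [0.0, 0.0, 0.0, 1.0]]
wrist [[383.3, 0.0, 319.6], [0.0, 383.3, 238.5], [0.0, 0.0, 1.0]] [[-1.0, 0.002, -0.001, 625.206], [0.001, 0.952, 0.305, -76.558], [0.002, 0.305, -0.952, 372.672], [0.0, 0.0, 0.0, 1.0]]
```

View pics/scene0.png

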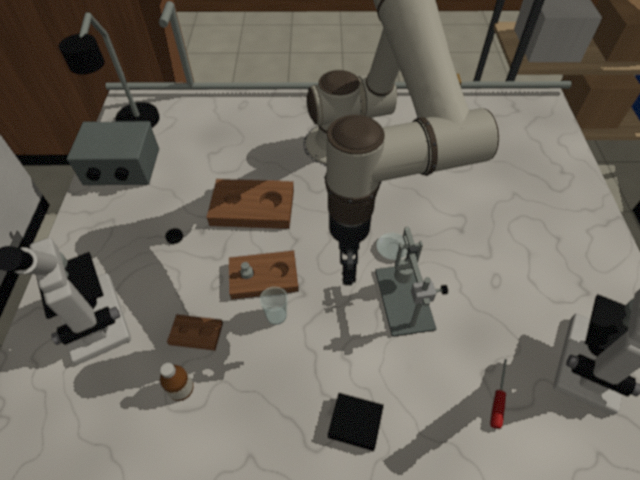

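View pics/side0.png

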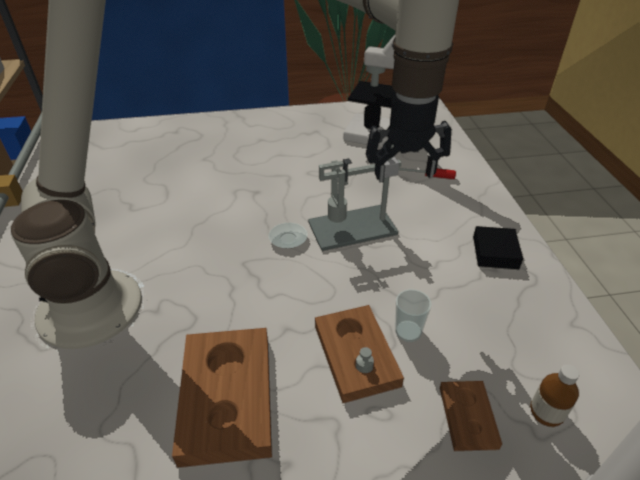

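The scene view shows three wooden blocks: large at (252,203), middle at (263,275) holding the small mass, and small at (195,332). The stand with the big mass is at (408,285), the dish at (388,248) and the beaker at (274,305). In the side view the mass is at (337,195), the rod at (385,195) and the middle block at (358,350).

What could be confused with the well: the large block's big hole (271,199), the middle block's (281,268) and the small block's (213,326). I choose the middle block, which also has the small mass and the beaker beside it. I'll check it in close crops.

```bash
python3 - <<'E'
import cv2,numpy as np
a=cv2.imread("pics/scene0.png");b=cv2.imread("pics/side0.png");w=cv2.imread("pics/wrist0.png")
r=lambda i,x,y,ww,h:cv2.resize(i[y:y+h,x:x+ww],(400,300),interpolation=cv2.INTER_CUBIC)
m=np.vstack([np.hstack([r(a,350,225,120,90)*1,r(b,295,150,120,90)]),np.hstack([r(a,210,240,100,75),r(b,305,295,120,90)])])
m=cv2.convertScaleAbs(m,alpha=1.3)
cv2.imwrite("pics/crop1.png",m)
E
```

```text
(no output)
```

View pics/crop1.png

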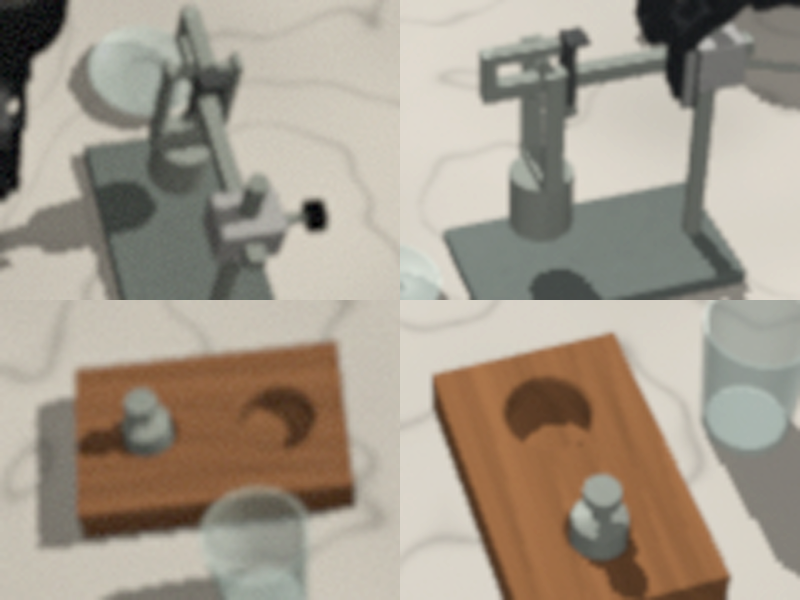

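View pics/wrist0.png

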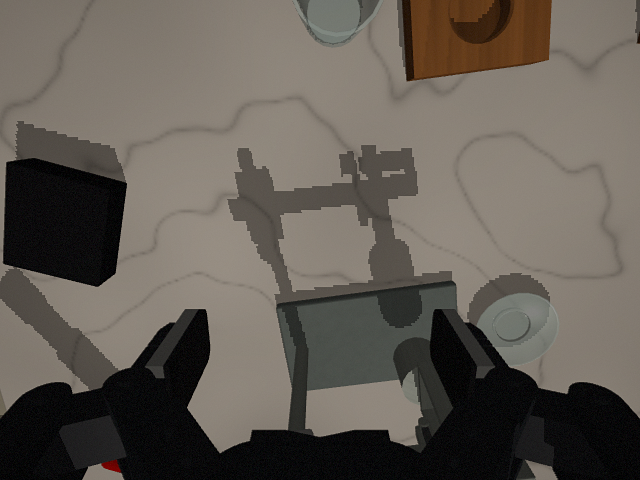

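The crops confirm the middle block: its big well is near scene (280,266) and side (347,327), and the small mass sits in its other well. The stand, cheeks and hook are clear. In the wrist view the base plate's -y edge runs from (278,303) to (456,282). Next I'll work out rough positions.

```bash
cat > h.py <<'E'
import numpy as np,cv2
from bench import *
def ray(n,p,C=None):
    c=C or get_calibration(n);K=np.array(c["camera_matrix"]);T=np.array(c["cam_to_world"])
    d=T[:3,:3]@np.linalg.solve(K,[p[0],p[1],1.]);return T[:3,3],d/np.linalg.norm(d)
def onz(n,p,z,C=None):
    o,d=ray(n,p,C);return np.round(o+d*(z-o[2])/d[2],1)
def cross(r1,r2):
    (o1,d1),(o2,d2)=r1,r2
    t=np.linalg.lstsq(np.c_[d1,-d2],o2-o1,rcond=None)[0];a=o1+t[0]*d1;b=o2+t[1]*d2
    return np.round((a+b)/2,1),round(float(np.linalg.norm(a-b)),1)
def proj(n,P,C=None):
    c=C or get_calibration(n);K=np.array(c["camera_matrix"]);T=np.array(c["cam_to_world"])
    q=K@(T[:3,:3].T@(np.array(P)-T[:3,3]));return np.round(q[:2]/q[2],1)
E
python3 - <<'E'
from h import *
for p in[(229.25,257.5),(293.75,250.75),(298,287),(230.75,294.25)]:print("blk scene",onz("scene",p,30))
for p in[(315.5,317.8),(368.9,305.5),(403.1,377.5)]:print("blk side",onz("side",p,30))
# base plate side: left corner (445,235),(690,185)->back right,(745,275) right
for p in[(445,235),(690,185),(745,275)]:print("base side",onz("side",(295+(p[0]-400)/3.333,150+p[1]/3.333),12))
print("base scene L",onz("scene",(350+85/3.333,225+148/3.333),12))
for p in[(278,303),(456,282)]:print("base wrist",onz("wrist",p,12))
for p in[(165,68),(238,65)]:print("cheek scene",onz("scene",(350+p[0]/3.333,225+p[1]/3.333),181))
for p in[(550,75)]:print("cheek side",onz("side",(295+(p[0]-400)/3.333,150+p[1]/3.333),181))
for n,p in[("scene",(388,248))]:print("dish",onz(n,p,8))
E
```

```text
blk scene [ 461.6 -289.6   30. ]
blk scene [ 441.2 -124.5   30. ]
blk scene [ 550.6 -110.5   30. ]
blk scene [ 570.2 -273.7   30. ]
blk side [ 440.1 -125.2   30. ]
blk side [ 546.6 -111.8   30. ]
blk side [ 567.4 -277.2   30. ]
base side [470.2 183.8  12. ]
base side [656.8 212.   12. ]
base side [669.3 107.3  12. ]
base scene L [488.4  86.1  12. ]
base wrist [668.4 109.5  12. ]
base wrist [485.  86.  12.]
cheek scene [534.9 121.6 181. ]
cheek scene [532.7 170.6 181. ]
cheek side [531.1 125.  181. ]
dish [418.  124.6   8. ]
```

Call:
arm_command(steps=[0, 0, -0.04, 0, -0.0375, 0.011, 0, 0, -0.0375, 0.011, 0, 0, -0.0375, 0.011, 0, 0, -0.0375, 0.011, 0, 0, 0, 0, 0, 0.179, 0, 0, 0, 0.179, 0, 0, 0, 0.179, 0, 0, 0, 0.179, 0, 0, 0, 0.179, 0, 0, 0, 0.179, 0, 0, 0, 0.179, 0, 0, 0, 0.179, 0, 0, 0, 0, 0, 0, 0, 0])

```text
clock: 2.02
position: [580.9, 150.0, 271.1]
ee_rot: [-0.071, 0.998, -0.0, -0.0]
contact_force: [-0.8, 0.1, -0.1]
gripper_width: 85.2
grasp_force: 0.0
```

```bash
python3 - <<'E'
from h import *
import json
s=read_state();print(s["position"],s["ee_rot"],s["clock"])
C=get_calibration("wrist");im=get_image("wrist")[:,:,::-1]
json.dump({k:np.array(v).tolist() for k,v in C.items()},open("c1.json","w"))
cv2.imwrite("pics/w1.png",im)
cv2.imwrite("pics/w1b.png",cv2.convertScaleAbs(cv2.resize(im,(800,600),interpolation=cv2.INTER_CUBIC),alpha=1.4))
print(np.round(C["cam_to_world"],3).tolist())
E
```

```text
[580.88332193 150.00261589 271.10749148] [-7.05761468e-02  9.97506376e-01 -3.07410833e-05 -1.92658057e-04] 2.025
[[-0.14, 0.943, 0.302, 504.12], [0.99, 0.133, 0.043, 140.492], [0.0, 0.305, -0.952, 413.468], [0.0, 0.0, 0.0, 1.0]]
```

View pics/w1b.png

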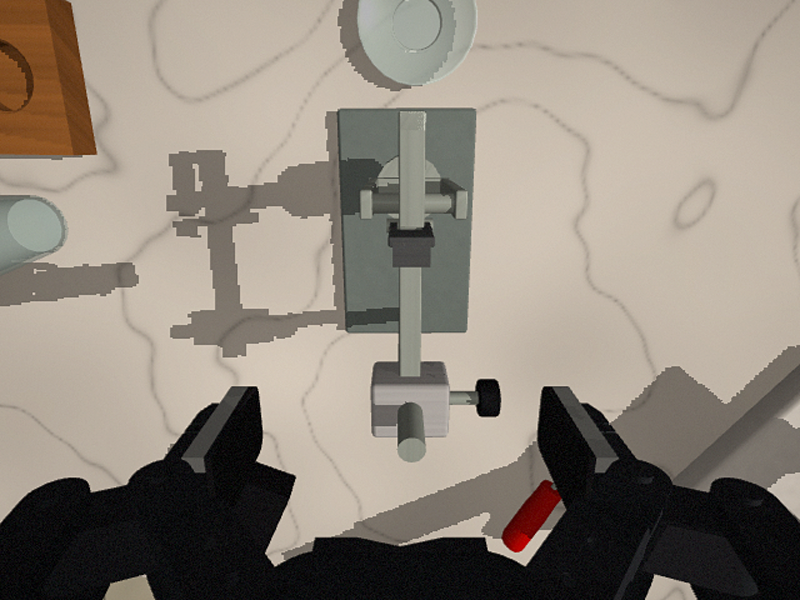

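The wrist view is clear. In the 800x600 picture the cheek tops are at (367,205) and (460,205), with the pin at row 203. The lip spans rows 110 to about 228, and the dark keeper's top is at (411,232). The base corners are at (338,108), (475,108), (467,332) and (345,332).

```bash
python3 - <<'E'
from h import *
import json
C=json.load(open("c1.json"));f=lambda p,z:onz("wrist",(p[0]*.8,p[1]*.8),z,C)
for p in[(338,108),(475,108),(467,332),(345,332)]:print("base",f(p,12))
cl,cr=f((366,204),181),f((461,204),181);print("cheeks",cl,cr,(cl+cr)/2,np.linalg.norm(cl-cr))
for p in[(361,204),(372,204),(455,204),(467,204)]:print("edge",f(p,181))
for p in[(388,203),(438,203)]:print("pin",f(p,176))
n=f((413,111),191);print("nose",n,"lip end",f((411,228),191))
for p in[(390,226),(433,226),(411,224),(411,238)]:print("keeper",f(p,192))
b=[f(p,12) for p in[(338,108),(475,108),(467,332),(345,332)]];c=sum(b)/4;print(c)
u=(b[2]+b[3]-b[0]-b[1]);print("yaw",np.arctan2(u[1],u[0]),np.linalg.norm(u)/2,[np.round(np.arctan2(*(b[j]-b[i])[1::-1]),3) for i,j in((0,3),(1,2))])
E
```

```text
base [483.6  89.1  12. ]
base [468.7 195.   12. ]
base [654.4 223.1  12. ]
base [669.8 114.3  12. ]
cheeks [533.1 128.4 181. ] [526.7 173.5 181. ] [529.9  150.95 181.  ] 45.55183860175129
edge [533.4 126.  181. ]
edge [532.7 131.2 181. ]
edge [527.1 170.6 181. ]
edge [526.3 176.3 181. ]
pin [531.7 138.7 176. ]
pin [528.3 162.9 176. ]
nose [489.4 144.3 191. ] lip end [539.9 151.  191. ]
keeper [540.1 141.1 192. ]
keeper [537.4 160.9 192. ]
keeper [537.9 150.6 192. ]
keeper [544.3 151.6 192. ]
[569.125 155.375  12.   ]
yaw 0.14234875976052358 187.8500066542452 [np.float64(0.135), np.float64(0.15)]
```

Call:
arm_command(steps=[0.017, 0.003, 0, 0, 0.017, 0.003, 0, 0, 0.016, 0.002, 0, 0, 0, 0, 0.02, 0, 0, 0, 0.02, 0, 0, 0, 0.02, 0, 0, 0, 0.02, 0, 0, 0, 0.012, 0, 0, 0, 0, 0])

```text
clock: 3.2
position: [529.9, 150.8, 178.7]
ee_rot: [-0.07, 0.998, -0.0, -0.001]
contact_force: [0.1, 0.6, 0.2]
gripper_width: 85.5
grasp_force: 0.0
```

```bash
python3 - <<'E'
from h import *
import json
s=read_state();print(s["position"],s["ee_rot"],s["clock"])
C=get_calibration("wrist");im=get_image("wrist")[:,:,::-1]
json.dump({k:np.array(v).tolist() for k,v in C.items()},open("c2.json","w"))
cv2.imwrite("pics/w2.png",im)
b=get_image("side")[:,:,::-1]
cv2.imwrite("pics/w2b.png",cv2.convertScaleAbs(np.hstack([cv2.resize(im[180:480,120:520],(400,300)),cv2.resize(b[140:230,295:415],(400,300),interpolation=cv2.INTER_CUBIC)]),alpha=1.4))
E
```

```text
[529.92776116 150.81539678 178.69757247] [-6.95327301e-02  9.97579319e-01 -4.17236472e-04 -7.26596683e-04] 3.2
```

View pics/w2b.png

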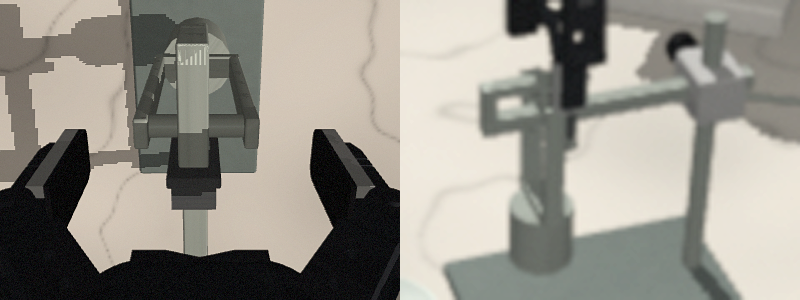

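The fingers straddle the yoke with room on both sides: tips at crop x 88 and 312, cheeks at 135 and 259. The pin is at crop row 127, the lip end near row 167, and the keeper behind it.

```bash
python3 - <<'E'
from h import *
import json
C=json.load(open("c2.json"));f=lambda p,z:onz("wrist",(p[0]+120,p[1]+180),z,C)
o=np.array([529.5,149.7]);R=np.array([[.99,.142],[-.142,.99]])
g=lambda n,p,z:print(n,f(p,z),np.round(R@(f(p,z)[:2]-o),1))
g("pinL top-edge",(160,115),174);g("pinL low-edge",(160,137),176)
g("pinR",(235,115),174);g("pinR",(235,137),176)
g("cheekL",(134,122),181);g("cheekR",(259,122),181)
g("lip end",(193,167),191);g("keeper top",(193,188),192);g("keeper face top",(172,168),192)
g("nose top front",(193,44),191)
print("tcp",np.round(R@(read_state()["position"][:2]-o),1))
E
```

```text
pinL top-edge [526.9 134.8 174. ] [ -4.7 -14.4]
pinL low-edge [536.1 136.  176. ] [  4.6 -14.5]
pinR [522.5 166.2 174. ] [-4.6 17.3]
pinR [531.7 167.6 176. ] [ 4.7 17.4]
cheekL [527.9 125.1 181. ] [ -5.1 -24.1]
cheekR [520.9 175.2 181. ] [-4.9 26.5]
lip end [538.9 150.8 191. ] [ 9.5 -0.2]
keeper top [547.7 152.  192. ] [18.3 -0.3]
keeper face top [539.8 142.7 192. ] [ 9.2 -8.4]
nose top front [489.4 144.2 191. ] [-40.5   0.2]
tcp [1.5 1.3]
```

Call:
arm_command(steps=[0.001, 0, 0.009, 0, 0, 0, 0.009, 0, 0, 0, 0.007, 0, 0, 0, 0, 0])

```text
clock: 3.8
position: [529.0, 150.7, 153.4]
ee_rot: [-0.069, 0.998, -0.0, -0.001]
contact_force: [0.4, 1.0, 0.5]
gripper_width: 85.1
grasp_force: 0.0
```

Call:
arm_command(steps=[0, 0, 0, 0, 0, 0, 0, 0, 0, 0, 0, 0, 0, 0, 0, 0, 0, 0, 0, 0, 0, 0, 0, 0], grip=0.04)

```text
clock: 4.55
position: [529.9, 150.8, 155.3]
ee_rot: [-0.07, 0.998, -0.0, 0.001]
contact_force: [-1.6, -1.0, 6.0]
gripper_width: 51.1
grasp_force: 63.6
```

Call:
arm_command(steps=[0, 0, -0.001, 0, 0, 0, -0.001, 0, 0, 0, 0, 0])

```text
clock: 4.92
position: [529.1, 151.0, 155.6]
ee_rot: [-0.069, 0.998, 0.0, -0.0]
contact_force: [1.8, 0.0, -2.2]
gripper_width: 50.5
grasp_force: 62.9
```

Call:
arm_command(steps=[0, 0, -0.001, 0, 0, 0, -0.001, 0, 0, 0, 0, 0])

```text
clock: 5.3
position: [528.9, 150.8, 157.8]
ee_rot: [-0.069, 0.998, -0.0, -0.001]
contact_force: [-0.4, -0.8, -5.5]
gripper_width: 50.9
grasp_force: 63.1
```

Call:
arm_command(steps=[-0.002, 0, 0, 0, -0.002, 0, 0, 0, -0.002, 0, 0, 0, 0, 0, 0, 0])

```text
clock: 5.8
position: [535.5, 151.8, 158.3]
ee_rot: [-0.069, 0.998, 0.0, 0.0]
contact_force: [-0.4, 0.4, -4.5]
gripper_width: 50.6
grasp_force: 63.1
```

Call:
arm_command(steps=[-0.001, 0, 0, 0, -0.001, 0, 0, 0, 0, 0, 0, 0])

```text
clock: 6.18
position: [537.4, 152.0, 158.3]
ee_rot: [-0.069, 0.998, 0.0, 0.0]
contact_force: [-0.1, 0.2, -5.7]
gripper_width: 50.7
grasp_force: 63.1
```

Call:
arm_command(steps=[-0.001, 0, 0, 0, -0.001, 0, 0, 0, 0, 0, 0, 0])

```text
clock: 6.55
position: [538.1, 151.9, 158.1]
ee_rot: [-0.069, 0.998, -0.0, -0.001]
contact_force: [-4.8, -0.0, -3.4]
gripper_width: 50.6
grasp_force: 63.2
```

Contact with the keeper, about 5 N. I'll keep pushing in small steps.

Call:
arm_command(steps=[-0.001, 0, 0, 0, -0.001, 0, 0, 0, 0, 0, 0, 0])

```text
clock: 6.92
position: [540.1, 152.2, 158.2]
ee_rot: [-0.069, 0.998, -0.0, -0.001]
contact_force: [-5.1, -0.5, -1.0]
gripper_width: 50.9
grasp_force: 63.2
```

Call:
arm_command(steps=[-0.001, 0, 0, 0, -0.001, 0, 0, 0, 0, 0, 0, 0])

```text
clock: 7.3
position: [541.9, 152.5, 158.2]
ee_rot: [-0.069, 0.998, -0.0, -0.001]
contact_force: [-5.4, -0.9, -2.5]
gripper_width: 50.7
grasp_force: 63.2
```

Call:
arm_command(steps=[-0.001, 0, 0, 0, -0.001, 0, 0, 0, 0, 0, 0, 0])

```text
clock: 7.68
position: [543.6, 152.7, 158.0]
ee_rot: [-0.069, 0.998, -0.0, -0.002]
contact_force: [-6.5, 0.1, -1.1]
gripper_width: 50.8
grasp_force: 63.2
```

Call:
arm_command(steps=[-0.001, 0, 0, 0, -0.001, 0, 0, 0, 0, 0, 0, 0])

```text
clock: 8.05
position: [545.3, 153.0, 157.8]
ee_rot: [-0.069, 0.998, -0.0, -0.002]
contact_force: [-7.5, 0.8, -2.7]
gripper_width: 50.4
grasp_force: 63.2
```

Call:
arm_command(steps=[-0.001, 0, 0, 0, -0.001, 0, 0, 0, 0, 0, 0, 0])

```text
clock: 8.43
position: [546.8, 153.2, 157.6]
ee_rot: [-0.069, 0.998, -0.001, -0.003]
contact_force: [-7.8, 0.5, -2.9]
gripper_width: 51.2
grasp_force: 63.2
```

Call:
arm_command(steps=[-0.001, 0, 0, 0, -0.001, 0, 0, 0, 0, 0, 0, 0])

```text
clock: 8.8
position: [547.4, 153.2, 157.4]
ee_rot: [-0.069, 0.998, -0.001, -0.004]
contact_force: [-11.3, 1.6, 0.4]
gripper_width: 50.8
grasp_force: 63.5
```

The force jumped to 11 N and the motion stalled, so the keeper is at its stop. Now I lift slowly while holding the push.

Call:
arm_command(steps=[0, 0, -0.001, 0, 0, 0, -0.001, 0, 0, 0, 0, 0])

```text
clock: 9.18
position: [547.0, 153.0, 157.8]
ee_rot: [-0.069, 0.998, -0.001, -0.005]
contact_force: [-8.6, 1.4, -6.2]
gripper_width: 50.5
grasp_force: 63.5
```

Call:
arm_command(steps=[0, 0, -0.001, 0, 0, 0, -0.001, 0, 0, 0, 0, 0])

```text
clock: 9.55
position: [547.1, 152.6, 159.7]
ee_rot: [-0.069, 0.998, -0.001, -0.005]
contact_force: [-7.8, -0.9, -7.5]
gripper_width: 50.9
grasp_force: 63.5
```

Call:
arm_command(steps=[0, 0, -0.001, 0, 0, 0, -0.001, 0, 0, 0, 0, 0])

```text
clock: 9.93
position: [547.4, 152.5, 161.9]
ee_rot: [-0.069, 0.998, -0.001, -0.005]
contact_force: [-8.0, -0.5, -7.1]
gripper_width: 50.7
grasp_force: 63.6
```

Call:
arm_command(steps=[-0.0005, 0, -0.001, 0, 0, 0, -0.001, 0, 0, 0, -0.001, 0, 0, 0, 0, 0])

```text
clock: 10.42
position: [548.3, 152.6, 165.1]
ee_rot: [-0.069, 0.998, -0.001, -0.004]
contact_force: [-6.4, -1.6, -6.8]
gripper_width: 50.9
grasp_force: 63.6
```

Call:
arm_command(steps=[0, 0, -0.0015, 0, 0, 0, -0.0015, 0, 0, 0, -0.0015, 0, 0, 0, -0.0015, 0, 0, 0, 0, 0])

```text
clock: 11.05
position: [549.1, 152.9, 171.6]
ee_rot: [-0.069, 0.998, -0.001, -0.003]
contact_force: [-5.6, -1.1, -6.6]
gripper_width: 51.1
grasp_force: 63.7
```

Call:
arm_command(steps=[0, 0, -0.0015, 0, 0, 0, -0.0015, 0, 0, 0, -0.0015, 0, 0, 0, -0.0015, 0, 0, 0, 0, 0])

```text
clock: 11.68
position: [553.5, 154.7, 180.3]
ee_rot: [-0.07, 0.998, 0.001, 0.002]
contact_force: [0.1, 0.4, -4.9]
gripper_width: 50.7
grasp_force: 64.0
```

Call:
arm_command(steps=[0, 0, -0.002, 0, 0, 0, -0.002, 0, 0, 0, -0.002, 0, 0, 0, -0.002, 0, 0, 0, -0.002, 0, 0, 0, -0.0015, 0, 0, 0, 0, 0])

```text
clock: 12.55
position: [551.7, 154.0, 191.0]
ee_rot: [-0.069, 0.998, 0.0, 0.0]
contact_force: [-0.5, -0.5, -5.5]
gripper_width: 51.0
grasp_force: 64.0
```

```bash
python3 - <<'E'
from h import *
s=read_state();print(s["position"],s["ee_rot"],s["clock"],s["contact_force"])
im=get_image("wrist")[:,:,::-1]
b=get_image("side")[:,:,::-1]
cv2.imwrite("pics/w3b.png",cv2.convertScaleAbs(np.hstack([cv2.resize(im[180:480,120:520],(400,300)),cv2.resize(b[140:230,295:415],(400,300),interpolation=cv2.INTER_CUBIC)]),alpha=1.4))
E
```

```text
[551.73189853 154.04030699 190.96733133] [-6.93213047e-02  9.97594369e-01  7.61204211e-05  1.63325108e-04] 12.55 [-0.4595605  -0.53151973 -5.4956076 ]
```

View pics/w3b.png

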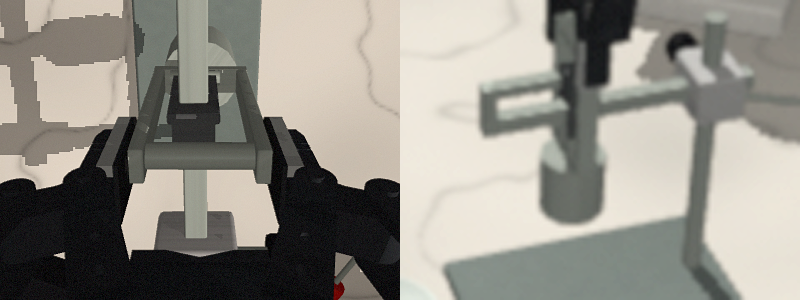

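The pin sits above the lip and the mass hangs upright around the arm. In the side crop the cylinder is at (572,180), clear of the arm. Next, draw it off over the nose.

Call:
arm_command(steps=[0.003, 0, 0, 0, 0.005, 0, 0, 0, 0.006, 0, 0, 0, 0.006, 0, 0, 0, 0, 0, 0, 0])

```text
clock: 13.28
position: [531.3, 151.1, 191.0]
ee_rot: [-0.069, 0.998, 0.0, -0.0]
contact_force: [1.6, 0.1, -5.1]
gripper_width: 50.6
grasp_force: 63.9
```

Call:
arm_command(steps=[0.006, 0, 0, 0, 0.008, 0, 0, 0, 0.008, 0, 0, 0, 0.008, 0, 0, 0, 0, 0, 0, 0])

```text
clock: 13.9
position: [501.4, 146.9, 191.0]
ee_rot: [-0.07, 0.998, 0.0, -0.0]
contact_force: [-0.1, -0.6, -4.6]
gripper_width: 51.0
grasp_force: 63.9
```

Call:
arm_command(steps=[0.008, 0, 0, 0, 0.012, 0, 0, 0, 0.012, 0, 0, 0, 0.012, 0, 0, 0, 0.012, 0, 0, 0, 0.012, 0, 0, 0, 0.012, 0, 0, 0, 0, 0, 0, 0])

```text
clock: 14.9
position: [422.0, 135.8, 190.9]
ee_rot: [-0.07, 0.998, 0.0, -0.0]
contact_force: [0.6, -0.0, -5.9]
gripper_width: 50.5
grasp_force: 63.8
```

Call:
arm_command(steps=[0, 0, -0.015, 0, 0, 0, -0.015, 0, 0, -0.01, -0.01, 0, 0, -0.02, 0, 0, 0, -0.03, 0, 0, 0, -0.035, 0, 0, 0, -0.035, 0, 0, 0, -0.035, 0, 0, 0, -0.035, 0, 0, 0, -0.035, 0, 0, -0.01, -0.03, 0, 0, -0.02, -0.02, 0, 0, -0.03, -0.015, 0, 0, -0.03, -0.004, 0, 0, -0.016, 0, 0, 0, 0, 0, 0, 0, 0, 0, 0, 0])

```text
clock: 17.02
position: [568.7, -150.3, 230.6]
ee_rot: [-0.069, 0.998, 0.0, -0.001]
contact_force: [-0.3, -0.8, -5.2]
gripper_width: 50.6
grasp_force: 64.1
```

```bash
python3 - <<'E'
from h import *
import json
s=read_state();print(s["position"],s["ee_rot"],s["clock"],s["contact_force"])
C=get_calibration("wrist");im=get_image("wrist")[:,:,::-1]
json.dump({k:np.array(v).tolist() for k,v in C.items()},open("c4.json","w"))
cv2.imwrite("pics/w4.png",im)
b=get_image("side")[:,:,::-1];cv2.imwrite("pics/s4.png",b)
cv2.imwrite("pics/w4b.png",cv2.convertScaleAbs(np.hstack([cv2.resize(im,(480,360)),b[130:430,200:520][:, :, :]if 0 else cv2.resize(b[130:430,230:480],(300,360))]),alpha=1.4))
E
```

```text
[ 568.71302137 -150.25654593  230.57438469] [-6.94008729e-02  9.97588468e-01  1.86585701e-04 -8.55525055e-04] 17.025 [-0.29551059 -0.80133351 -5.20497478]
```

View pics/w4b.png

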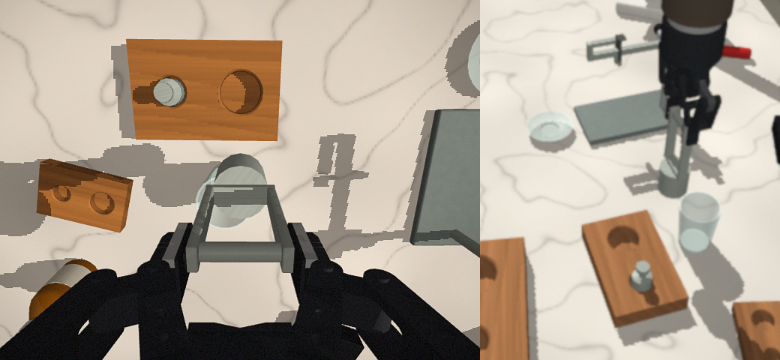

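The wrist view shows the well at about (320,123) in full-resolution pixels. The block is fully visible, and the mass hangs between the fingers over the beaker's side. I'll fit the block outline and the well rim.

```bash
python3 - <<'E'
from h import *
import json
C=json.load(open("c4.json"));im=cv2.imread("pics/w4.png")
hsv=cv2.cvtColor(im,cv2.COLOR_BGR2HSV);m=cv2.inRange(hsv,(2,100,30),(20,255,255))
m=cv2.morphologyEx(m,cv2.MORPH_CLOSE,np.ones((5,5)))
cs=[c for c in cv2.findContours(m,0,2)[0] if cv2.pointPolygonTest(c,(320,123),False)>=0 or cv2.contourArea(c)>8000]
c=max(cs,key=cv2.contourArea);p=cv2.approxPolyDP(c,8,True)[:,0];print(p.tolist())
for q in p:print(onz("wrist",q,30,C))
g=cv2.cvtColor(im,cv2.COLOR_BGR2GRAY)
h=cv2.HoughCircles(g[70:180,270:380],cv2.HOUGH_GRADIENT,1,60,param1=60,param2=12,minRadius=22,maxRadius=34)
print(h)
if h is not None:
  for x,y,r in h[0]:
    print("well",onz("wrist",(270+x,70+y),30,C),"diam",onz("wrist",(270+x+r,70+y),30,C)-onz("wrist",(270+x-r,70+y),30,C))
z=cv2.resize(im[70:180,265:375],(440,440),interpolation=cv2.INTER_CUBIC)
cv2.imwrite("pics/z.png",cv2.convertScaleAbs(z,alpha=1.5))
E
```

```text
[[168, 52], [181, 185], [369, 187], [375, 54]]
[ 459.6 -288.4   30. ]
[ 567.4 -274.8   30. ]
[ 545.9 -107.1   30. ]
[ 437.9 -121.4   30. ]
[[[50.5 53.5 29.9]]]
well [ 497.7 -157.9   30. ] diam [-7.  50.8  0. ]
```

View pics/z.png

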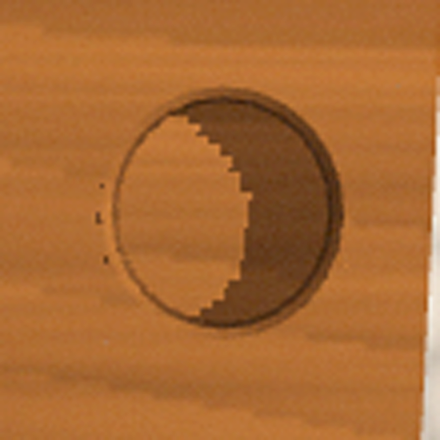

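```bash
python3 - <<'E'
from h import *
import json
C=json.load(open("c4.json"));im=cv2.imread("pics/w4.png");g=cv2.cvtColor(im,cv2.COLOR_BGR2GRAY).astype(int)
for x in(290,310,320,335,350):print(x,g[312:360:1,x].tolist())
for y in (330,335,340):print(y,[(x,int(v)) for x,v in zip(range(232,414),g[y,232:414]) if x<270 or x>375][::3])
t=np.array([568.71,-150.26]);a=2*np.arctan2(.9976,-.0694);R=np.array([[np.cos(a),np.sin(a)],[-np.sin(a),np.cos(a)]])*1
T=np.array([[np.cos(a),np.sin(a)],[np.sin(a),-np.cos(a)]])
T=np.array([[np.cos(a),np.sin(a)],[-np.sin(a)*-1*-1,np.cos(a)]])
print("tool x axis",np.cos(a),np.sin(a))
for q in [(321,320),(321,348),(321,334),(321.9,122.5)]:
  print(q,onz("wrist",q,248 if q[1]>200 else 30,C))
E
```

```text
290 [154, 155, 155, 153, 154, 154, 153, 153, 155, 161, 54, 52, 57, 61, 59, 62, 63, 67, 71, 69, 72, 72, 74, 75, 78, 80, 81, 74, 75, 75, 74, 72, 72, 71, 69, 66, 62, 76, 152, 149, 148, 148, 148, 149, 147, 148, 147, 147]
310 [156, 154, 155, 155, 154, 154, 154, 153, 157, 161, 55, 49, 59, 57, 61, 63, 65, 69, 68, 69, 71, 73, 74, 75, 80, 80, 80, 79, 76, 74, 72, 72, 72, 70, 69, 69, 63, 79, 154, 151, 150, 148, 148, 148, 149, 147, 147, 148]
320 [155, 155, 155, 155, 155, 155, 155, 155, 155, 162, 54, 48, 55, 57, 60, 62, 64, 67, 68, 70, 72, 72, 75, 75, 78, 82, 82, 79, 75, 73, 72, 72, 71, 70, 70, 65, 62, 79, 153, 150, 149, 149, 148, 148, 150, 148, 149, 149]
335 [156, 154, 155, 155, 155, 155, 154, 154, 155, 161, 81, 51, 55, 59, 62, 63, 65, 68, 69, 71, 70, 73, 71, 76, 79, 81, 83, 77, 73, 74, 72, 71, 69, 66, 68, 68, 60, 80, 155, 151, 151, 149, 151, 150, 150, 149, 149, 150]
350 [155, 156, 155, 156, 156, 156, 156, 155, 156, 161, 82, 50, 54, 57, 61, 63, 63, 66, 67, 71, 71, 75, 74, 75, 77, 79, 81, 78, 76, 73, 73, 71, 70, 71, 70, 66, 62, 83, 156, 154, 151, 152, 152, 151, 153, 150, 151, 151]
330 [(232, 57),
[... 340 characters left out ...]
), (250, 73), (253, 76), (256, 75), (259, 75), (262, 64), (265, 74), (268, 77), (377, 55), (380, 75), (383, 73), (386, 76), (389, 76), (392, 44), (395, 6), (398, 12), (401, 13), (404, 66), (407, 62), (410, 64), (413, 62)]
340 [(232, 58), (235, 13), (238, 8), (241, 8), (244, 23), (247, 14), (250, 74), (253, 76), (256, 75), (259, 71), (262, 67), (265, 74), (268, 75), (377, 64), (380, 77), (383, 76), (386, 75), (389, 71), (392, 30), (395, 10), (398, 3), (401, 5), (404, 9), (407, 57), (410, 57), (413, 54)]
tool x axis -0.9903674930710533 -0.13846381718036377
(321, 320) [ 562.6 -149.3  248. ]
(321, 348) [ 574.3 -147.6  248. ]
(321, 334) [ 568.4 -148.5  248. ]
(321.9, 122.5) [ 496.7 -156.8   30. ]
```

Call:
arm_command(steps=[0.012, 0, 0, 0, 0.02, 0.001, 0, 0, 0.02, 0.001, 0, 0, 0.014, 0, 0, 0, 0.006, 0, 0, 0, 0, 0, 0.015, 0, 0, 0, 0.02, 0, 0, 0, 0.02, 0, 0, 0, 0.015, 0, 0, 0, 0.01, 0, 0, 0, 0.005, 0, 0, 0, 0, 0, 0, 0, 0, 0])

```text
clock: 18.75
position: [498.9, -158.4, 146.5]
ee_rot: [-0.069, 0.998, -0.0, 0.001]
contact_force: [-0.3, -0.2, -5.2]
gripper_width: 50.8
grasp_force: 64.1
```

```bash
python3 - <<'E'
from h import *
s=read_state();print(s["position"],s["ee_rot"],s["clock"],s["contact_force"])
a=get_image("scene")[:,:,::-1];b=get_image("side")[:,:,::-1];w=get_image("wrist")[:,:,::-1]
for n,i in(("a5",a),("b5",b),("w5",w)):cv2.imwrite(f"pics/{n}.png",i)
r=lambda i,x,y,ww,h:cv2.resize(i[y:y+h,x:x+ww],(400,300),interpolation=cv2.INTER_CUBIC)
cv2.imwrite("pics/m5.png",cv2.convertScaleAbs(np.hstack([r(b,305,270,100,75),r(w,120,0,400,300)]),alpha=1.4))
for n in("scene","side"):print(n,"rim centre",proj(n,[497.2,-158,30]),"under",proj(n,[497.2,-158,45]))
E
```

```text
[ 498.8881548  -158.42887905  146.46044779] [-6.94399468e-02  9.97585830e-01 -1.61965762e-04  7.61624211e-04] 18.75 [-0.27635776 -0.24835821 -5.17962049]
scene rim centre [279.8 268.9] under [279.3 265.6]
side rim centre [348.6 327.6] under [348.9 322.5]
```

View pics/m5.png

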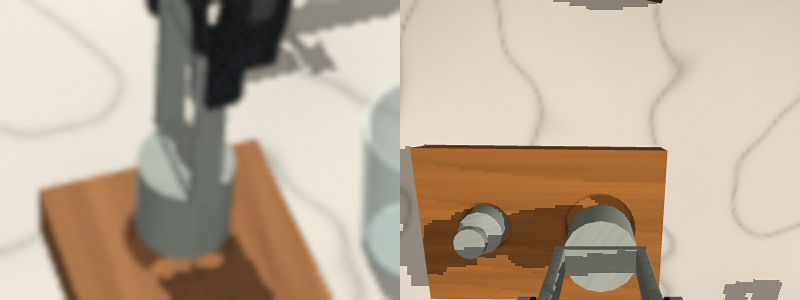

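Side crop: the cylinder stands just over the well, with the rim's shadow ring around it. Wrist crop: the far rim edge is at row ~193 and the cylinder's lower edge at row ~207. Their left and right edges match, at crop x 566 and 636. I'll compute the remaining offset.

```bash
python3 - <<'E'
from h import *
C=get_calibration("wrist");im=cv2.imread("pics/w5.png");g=cv2.cvtColor(im,cv2.COLOR_BGR2GRAY)
for x in(310,321,332):print(x,g[186:214,x].tolist())
print("rows right/left at 205/215/225");
for y in(205,215,225):print(y,g[y,278:296].tolist(),g[y,348:366].tolist())
u=np.array([.9904,.1385]);v=np.array([-.1385,.9904]);t=read_state()["position"][:2];print(t)
L=lambda p,z:np.round([u@(onz("wrist",p,z,C)[:2]-t),v@(onz("wrist",p,z,C)[:2]-t)],1)
print("rim",L((321,193),30),"bot",L((321,207),36.1))
print("pin?")
E
```

```text
310 [89, 89, 90, 90, 90, 88, 88, 86, 79, 68, 66, 52, 94, 93, 90, 90, 90, 93, 89, 91, 65, 53, 55, 55, 56, 57, 56, 54]
321 [88, 90, 90, 90, 92, 89, 87, 84, 63, 62, 50, 51, 57, 54, 55, 55, 56, 52, 57, 59, 60, 62, 63, 62, 63, 65, 63, 64]
332 [86, 91, 91, 92, 92, 92, 91, 89, 87, 89, 64, 54, 53, 56, 54, 54, 57, 56, 56, 53, 59, 79, 78, 79, 79, 77, 81, 80]
rows right/left at 205/215/225
205 [51, 49, 51, 51, 49, 48, 49, 53, 51, 52, 48, 50, 48, 44, 45, 43, 46, 50] [87, 86, 86, 87, 85, 87, 86, 86, 85, 88, 88, 85, 86, 88, 86, 88, 86, 86]
215 [47, 50, 51, 46, 52, 49, 44, 42, 44, 43, 50, 49, 53, 51, 52, 51, 50, 49] [53, 48, 43, 42, 63, 83, 84, 82, 82, 83, 83, 84, 83, 81, 83, 83, 84, 81]
225 [50, 51, 50, 50, 45, 44, 46, 33, 30, 41, 49, 51, 48, 53, 54, 55, 53, 55] [98, 103, 107, 41, 40, 38, 41, 81, 82, 81, 81, 79, 82, 79, 79, 80, 80, 80]
[ 498.65757287 -158.40320987]
rim [-27.1   2.3] bot [-18.7   2.3]
pin?
```

Call:
arm_command(steps=[0.0035, 0, 0, 0, 0, 0, 0, 0, 0, 0, 0, 0])

```text
clock: 19.27
position: [494.9, -158.9, 145.9]
ee_rot: [-0.069, 0.998, -0.0, 0.0]
contact_force: [-0.1, 0.4, -5.3]
gripper_width: 50.7
grasp_force: 64.1
```

```bash
python3 - <<'E'
from h import *
s=read_state();print(s["position"],s["ee_rot"])
C=get_calibration("wrist");im=get_image("wrist")[:,:,::-1];cv2.imwrite("pics/w6.png",im)
b=get_image("side")[:,:,::-1]
cv2.imwrite("pics/m6.png",cv2.convertScaleAbs(np.hstack([cv2.resize(im[170:290,250:410],(480,360),interpolation=cv2.INTER_CUBIC),cv2.resize(b[285:360,320:386],(317,360),interpolation=cv2.INTER_CUBIC)]),alpha=1.6))
E
```

```text
[ 494.88467752 -158.88494036  145.92093862] [-6.93365835e-02  9.97593312e-01 -2.80201645e-05  1.49002150e-04]
```

View pics/m6.png

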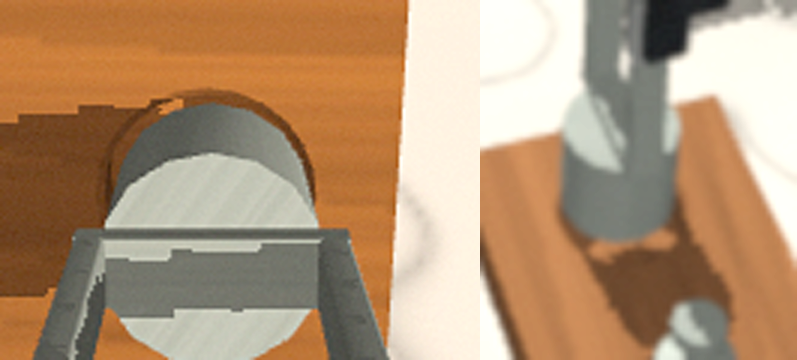

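The rim ring is now even around the cylinder in the wrist crop: gap about 14 px at the top (row 90 to 104), and about 11 px left and right. Lower gently.

Call:
arm_command(steps=[0, 0, 0.002, 0, 0, 0, 0.002, 0, 0, 0, 0.001, 0, 0, 0, 0.001, 0, 0, 0, 0, 0])

```text
clock: 20.0
position: [494.8, -158.9, 139.7]
ee_rot: [-0.069, 0.998, 0.0, -0.0]
contact_force: [0.2, -0.3, -5.7]
gripper_width: 51.0
grasp_force: 64.1
```

Call:
arm_command(steps=[0, 0, 0.001, 0, 0, 0, 0.001, 0, 0, 0, 0.001, 0, 0, 0, 0, 0])

```text
clock: 20.5
position: [495.1, -158.9, 136.8]
ee_rot: [-0.069, 0.998, -0.0, 0.0]
contact_force: [0.6, 0.5, -4.5]
gripper_width: 51.0
grasp_force: 64.1
```

Call:
arm_command(steps=[0, 0, 0.001, 0, 0, 0, 0.001, 0, 0, 0, 0.001, 0, 0, 0, 0, 0])

```text
clock: 21.0
position: [495.0, -158.9, 133.8]
ee_rot: [-0.069, 0.998, -0.0, 0.0]
contact_force: [1.2, -0.4, -5.5]
gripper_width: 50.6
grasp_force: 64.1
```

The mass is inside the well and moving freely. Home should be at TCP z of about 120.

Call:
arm_command(steps=[0, 0, 0.0015, 0, 0, 0, 0.0015, 0, 0, 0, 0.0015, 0, 0, 0, 0.0015, 0, 0, 0, 0, 0])

```text
clock: 21.62
position: [494.9, -158.9, 127.6]
ee_rot: [-0.069, 0.998, 0.0, -0.0]
contact_force: [1.3, -1.1, -6.6]
gripper_width: 50.6
grasp_force: 64.1
```

Call:
arm_command(steps=[0, 0, 0.001, 0, 0, 0, 0.001, 0, 0, 0, 0.001, 0, 0, 0, 0.001, 0, 0, 0, 0, 0])

```text
clock: 22.25
position: [494.9, -158.9, 123.7]
ee_rot: [-0.069, 0.998, -0.0, 0.0]
contact_force: [1.9, -1.9, -4.0]
gripper_width: 50.8
grasp_force: 64.2
```

Call:
arm_command(steps=[0, 0, 0.001, 0, 0, 0, 0.001, 0, 0, 0, 0, 0])

```text
clock: 22.62
position: [494.9, -158.8, 121.7]
ee_rot: [-0.069, 0.998, 0.0, 0.0]
contact_force: [1.6, -1.2, -4.7]
gripper_width: 50.5
grasp_force: 64.2
```

Call:
arm_command(steps=[0, 0, 0.001, 0, 0, 0, 0, 0])

```text
clock: 22.88
position: [494.9, -158.9, 120.8]
ee_rot: [-0.069, 0.998, -0.0, 0.0]
contact_force: [1.2, -0.6, -4.7]
gripper_width: 50.8
grasp_force: 64.3
```

Call:
arm_command(steps=[0, 0, 0.001, 0, 0, 0, 0, 0])

```text
clock: 23.12
position: [495.4, -158.8, 120.7]
ee_rot: [-0.07, 0.998, -0.0, 0.001]
contact_force: [0.2, 0.3, 2.8]
gripper_width: 50.7
grasp_force: 65.0
```

Call:
arm_command(steps=[0, 0, 0.0005, 0, 0, 0, 0, 0])

```text
clock: 23.38
position: [495.5, -158.8, 120.7]
ee_rot: [-0.07, 0.998, -0.0, 0.001]
contact_force: [-0.6, 2.7, 5.5]
gripper_width: 50.6
grasp_force: 65.6
```

The mass is seated on the floor at the expected height. Release, then withdraw straight up.

Call:
arm_command(steps=[0, 0, -0.0005, 0, 0, 0, 0, 0, 0, 0, 0, 0, 0, 0, 0, 0, 0, 0, 0, 0, 0, 0, 0, 0], grip=0.08)

```text
clock: 24.12
position: [494.9, -158.9, 119.8]
ee_rot: [-0.069, 0.998, -0.0, -0.0]
contact_force: [0.3, 0.3, 0.7]
gripper_width: 79.9
grasp_force: 0.0
```

Call:
arm_command(steps=[0, 0, -0.005, 0, 0, 0, -0.01, 0, 0, 0, -0.02, 0, 0, 0, -0.03, 0, 0, 0, -0.03, 0, 0, 0, -0.03, 0, 0, 0, 0, 0, 0, 0, 0, 0])

```text
clock: 25.12
position: [494.5, -158.7, 244.8]
ee_rot: [-0.069, 0.998, 0.0, -0.0]
contact_force: [0.1, -0.0, -0.2]
gripper_width: 80.1
grasp_force: 0.0
```

```bash
python3 - <<'E'
from h import *
s=read_state();print(s["position"],s["contact_force"],s["gripper_width"],s["grasp_force"])
im=get_image("wrist")[:,:,::-1];b=get_image("side")[:,:,::-1]
cv2.imwrite("pics/m7.png",cv2.convertScaleAbs(np.hstack([cv2.resize(im,(480,360)),cv2.resize(b[200:425,250:450],(320,360))]),alpha=1.4))
E
```

```text
[ 494.46116198 -158.71063196  244.76060195] [ 0.14806907 -0.02328601 -0.1658721 ] 80.12972796861274 0.0
```

View pics/m7.png

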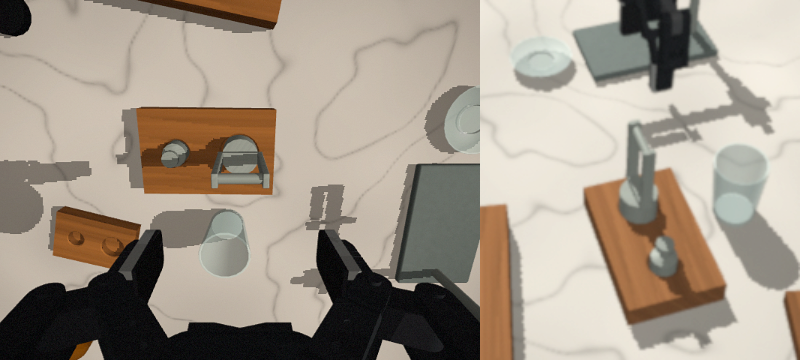

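The mass stands upright in the big well, at (240,160) in the wrist crop and (638,200) in the side crop. The gripper is clear, and the small mass, beaker and dish haven't moved.

```bash
python3 -c "
from bench import *
print(job_done())"
```

```text
the job is handed in; nothing more can be done
None
```

The big mass is off the hook and stands upright, released and seated on the floor of the middle block's big well; the small mass, dish and beaker look untouched, and the job is handed in at about 25 s (no verdict was returned).

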